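# Set a drawn tape beside a shuttle for its record photograph

## Robot

A 6-joint arm with a two-finger parallel gripper is mounted at the origin on the work surface. World frame = base frame: x ahead of the robot, y to its left, z up, the work surface at z = 0. Lengths are in m, angles in rad, forces in N, time in s.
With the tool pointing down it reaches from about 0.375 to 0.9 m from the base axis. Payload 3.1 kg.
Tool frame: the origin (TCP) lies at the very end of the fingers, on their centre line; the grasp point (between the pads) lies 19 mm behind it (manip.pinch_z is the distance from the TCP to the grasp point, in m); z points along the fingers, y is the line along which they close (so a half turn about z gives the same grasp; the last joint's range is limited). The gripper opens to 85 mm and grips with 20 to 120 N. Pads are 22 mm wide; open, the fingers measure 114 mm over their backs; the gripper's body (76 mm by 85 mm) begins 54 mm behind the grasp point. The pads swing forward as they close: fully open they stand 13 mm farther back than shut.
Start: joints at [-1.47, 0.527, 1.433, -0, 1.181, -0.178], TCP at [0.172, -0.601, 0.201] pointing down, gripper open.
Joint ranges: [-3.08, 3.08], [-0.75, 2.2], [0.22, 2.44], [-1.43, 4.57], [0, 2.65], [-2.85, 2.85]. Speed limits (rad/s): [2.79, 2.79, 3.14, 3.14, 3.14, 3.14].

## Interface

Orientations are given as a unit quaternion [x, y, z, w].
In Python, from station import manip gives the robot as it stands.
- The arm moves only by the tool servo_tool, never from a script. Its argument "commands" is one flat list of numbers, 7 for each row, row after row: the shift along the tool's x, y, z each as a share of 500 mm, from -1 to 1, then the turn, a rotation vector about the tool's x, y, z each as a share of 360 degrees, from -1 to 1, then the opening, from -1 (shut) to 1 (fully open). In form: [dx, dy, dz, rx, ry, rz, claw, dx, dy, dz, rx, ry, rz, claw, ...]. A call has 1 to 12 rows; each row shifts and turns the commanded pose from where the row before left it, along the tool's axes as they then stand; what a row does not reach is not made up. A row lasts 1/12 s, in which the tool goes at most 41.7 mm and 7.16 degrees, less where a joint would pass 70% of its speed; a pose out of reach is approached as far as the arm can. A call with a number of a shift or a turn outside -1 to 1 is refused whole. A call with a gripper value outside its range is refused whole. The fingers move at their own pace and stop on an object; "force" is the grip in N (left out, the last holds). Time passes only in rows, so rows that do not move let the fingers close. It gives the time, the measured TCP pose, the force, the opening and the grip force at its end, in the units of the state.
- manip.sense(): the state, without advancing time (a new reading comes with each control period).
- manip.snapshot(name): name is "scene" or "top" or "wrist"; returns a dict with "img" (384x512x3 uint8, red, green, blue), "mtx" (3x3 intrinsics, pixels), "distortion" ([k1, k2, p1, p2, k3] as OpenCV has them; the pictures are not rectified), "world_to_cam" (4x4, takes a point from world to camera coordinates). Camera axes: x right, y up, looking along -z (the intrinsics and any distortion apply to the point x, -y, -z); pixel columns grow to the right and rows downward; lengths in m; the calibration is good to about 2 mm. A picture is of the moment at which its call begins. There is no depth.
- manip.sign_off(): hands the job in; it is judged then, once.
Trained networks look in a picture, given as the dict that the camera call returned (one of the last four; its "shot" number tells which), for a name from the list of things; names that differ only in an ending like _2 or _b are one class to them, and where a whole thing is asked for, a point or a joint stands for the part that bears it (a point fixed in the world has none). Each returns a list of dicts, best first, with "conf" (0 to 1); they miss things now and then, are a little off and sometimes report something else, mostly with a low value. They report only what shows in the picture. A call takes as long as a camera call. They do not tell look-alikes from the thing itself.
- manip.look_for(picture, query): "box" ([left, top, width, height] in pixels, round what is visible of it).
- manip.silhouettes(picture, query): "pixels" (384x512 bool, what is visible of it) and "box" ([left, top, width, height] in pixels, round what is visible of it).
The state is a dict: "t": time; "q": joint angles; "qd": joint speeds; "tau": joint torques, N m; "tcp_pos": TCP position; "tool_rot": TCP orientation; "force": force on the tool from outside, world axes, zero at the start; "ft_torque": the same for the moment, N m; "finger_gap": opening from 0.0 (shut) to 1.0 (fully open); "gripper_force": force on a finger pad.
Only numpy, scipy, OpenCV 4.12 (cv2) and the standard library are available. Lean on these libraries where they do the work, as an engineer would, in place of code of your own. Each camera call takes 0.05 s, during which the arm holds its last target. There are 200 camera calls.

## Task

Get the scale ready for the record photograph: pick up the tape measure, hook the bent end of its blade over the far side of the photo board's upright end plate, draw the case back against its spring and set it down flat on the board behind the low catch bar, so that the bar keeps the blade drawn out once you let go. Do not shift the wooden shuttle that lies on the board.

Things in the scene. Friction and masses are not known exactly. Their poses are not given: they have to be found in the camera images.
- measure_mid (a point): Tape measure: loose grey case, black disc on each side, steel blade out of its front (a round grey reel without blade is not wanted). 120 long (local x, +x out of the front), 44 wide (y; grasp across), 70 high at x -60 to +20 mm, sloping to 48 at the front; 0.45 kg. Point: middle of the case, 35 mm above its underside. Blade 40 to 42 mm above the underside; it comes out up to 95 mm, spring 2 to 4 N.
- hook (a point): Bent end of the measure's blade: dark steel lip pointing down, 32 mm wide, 4 thick, from 6 to 42 mm above the level of the case's underside. Point: middle of its inner face (towards the case), 24 mm above the underside; axes as the measure. Blade in: 94 mm ahead of the case's middle, 34 mm ahead of its front; farther as the blade is drawn.
- board: Photo board, fixed, black, 320 (local x) x 250 (y) x 12 mm, aluminium end plate and catch bar across it. Origin: centre of its underside; z up, x towards the end plate. The tape's line is y = +40 mm. The case goes on the board's face, front to the plate, against the catch bar (its middle then at x -29 mm) or up to 40 mm behind it: blade drawn 60 mm against the bar.
- plate_top (a point): Upright aluminium end plate of the board: the edge to hook on. 10 mm thick (board x 115 to 125 mm), 70 wide (board y 5 to 75), its top 36 mm above the board's face. Point: middle of the top edge of its far face (x 125, y 40, z 48 mm in the board's frame); axes as the board. The lip belongs behind this far face.
- catch_bar (a point): Low aluminium catch bar of the board: 10 mm thick (board x 31 to 41 mm), 70 wide (board y 5 to 75), 12 mm high above the board's face. Point: middle of the top edge of its back face, away from the plate (x 31, y 40, z 24 mm in the board's frame); axes as the board. A case carried 18 mm above the board's face clears it by 6 mm, with the lip still 12 mm below the plate's top.
- shuttle_mid (a point): The piece to be photographed: dark wooden weaver's shuttle, loose, 200 x 40 x 26 mm, lying along the board at about y = -85 mm in its frame. Point: its middle, 13 mm above its underside; x along it. Not to be shifted.
Mind the look-alikes: they are no part of the job. Leave any blue or turquoise look-alike of the part that bears measure_mid alone.

How it is judged:
By the outcome, as a careful person would: the job done as asked, in the order asked, and still so for the second after the job is handed in, with the robot touching nothing.
It also fails if it takes over 40 s, if anything falls off the work surface, if the arm or the gripper's body presses on something with over 40 N, if the wrist force passes 120 N, or if a joint passes its speed limit or range.

## Working session

There is one attempt and no reset: what is moved stays moved. The work goes in short steps, Python scripts to look and compute and a tool call to move; the robot and the scene stay as the last step left them, time stands still between calls to the robot, and variables do not carry over. Pictures are saved under pics/ and viewed, at most 10 in all, crops included, and the job is handed in when it is done.

Besides the shell and the picture viewer there is one more tool, called after "Emit:" by a JSON object that holds its "api" and its "payload", one argument or row to a line. servo_tool: Moves the arm, as the interface text tells. Its arguments: {"type":"object","properties":{"commands":{"type":"array"},"force":{"type":"number"}},"required":["commands"]}

```bash
ls; mkdir -p pics; cat > h.py <<'E'
import numpy as np, cv2
from station import manip
def snap(n):
    return manip.snapshot(n)
def save(p,name,crop=None,scale=1):
    im=p["img"][:,:,::-1]
    if crop: l,t,w,h=crop; im=im[t:t+h,l:l+w]
    im=cv2.resize(im,None,fx=scale,fy=scale,interpolation=cv2.INTER_CUBIC)
    cv2.imwrite("pics/"+name,im)
def proj(p,X):
    X=np.atleast_2d(X); T=np.array(p["world_to_cam"]); c=X@T[:3,:3].T+T[:3,3]
    c=c*[1,-1,-1]
    return cv2.projectPoints(c,np.zeros(3),np.zeros(3),np.array(p["mtx"]),np.array(p["distortion"],float))[0][:,0]
def ray(p,uv,z):
    "world point at height z seen at pixel"
    uv=np.array(uv,float).reshape(-1,1,2)
    n=cv2.undistortPoints(uv,np.array(p["mtx"]),np.array(p["distortion"],float))[:,0]
    T=np.array(p["world_to_cam"]); R=T[:3,:3]; o=-R.T@T[:3,3]
    d=np.c_[n[:,0],-n[:,1],-np.ones(len(n))]@R
    return o+d*((z-o[2])/d[:,2])[:,None]
E
python3 - <<'E'
from h import *
ims=[]
for n in ("scene","top"):
    p=snap(n); 
    ims.append(p)
    for q in ("measure_mid","hook","board","plate_top","catch_bar","shuttle_mid"):
        for d in manip.look_for(p,q)[:4]: print(n,q,np.round(d["box"]),round(d["conf"],2))
    save(p,n+"1.png",None,1.5)
s=manip.sense(); print(s["t"],s["tcp_pos"],s["tool_rot"],s["force"])
E
```

```text
pics
scene measure_mid [142. 163.  50.  23.] 0.91
scene measure_mid [311. 154.  22.  33.] 0.88
scene measure_mid [153. 206.  56.  27.] 0.79
scene measure_mid [211. 230.  34.  58.] 0.7
scene hook [230. 265.  11.  19.] 0.75
scene hook [192. 216.  19.  12.] 0.5
scene hook [183. 170.  11.   3.] 0.45
scene hook [325. 157.  13.   7.] 0.44
scene board [257. 189. 125.  83.] 0.84
scene plate_top [254. 194. 131.  78.] 0.58
scene catch_bar [259. 192. 125.  78.] 0.97
scene shuttle_mid [296. 234.  67.  21.] 0.67
scene shuttle_mid [197. 218.  10.   8.] 0.34
top measure_mid [315.  98.  16.  54.] 0.74
top measure_mid [330. 179.  58.  23.] 0.7
top measure_mid [168. 220.  40.  46.] 0.58
top board [163. 106. 118.  95.] 0.87
top plate_top [162. 107. 117.  98.] 0.68
top catch_bar [164. 110. 116.  93.] 0.73
top shuttle_mid [183. 118.  67.  16.] 0.7
0.7 [ 0.17203108 -0.60084336  0.20126219] [9.90300773e-01 1.38940195e-01 1.99047262e-06 3.21666734e-05] [-0.31157346  0.99254324  0.61084044]
```

View pics/scene1.png

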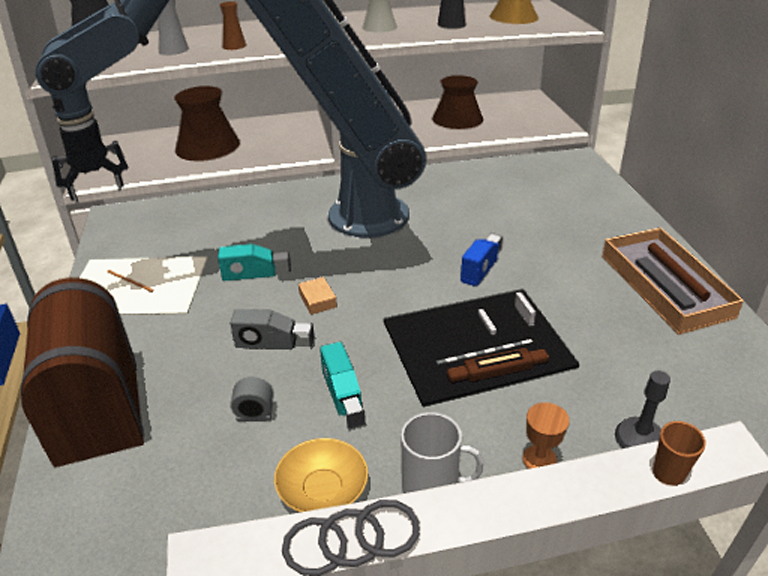

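View pics/top1.png

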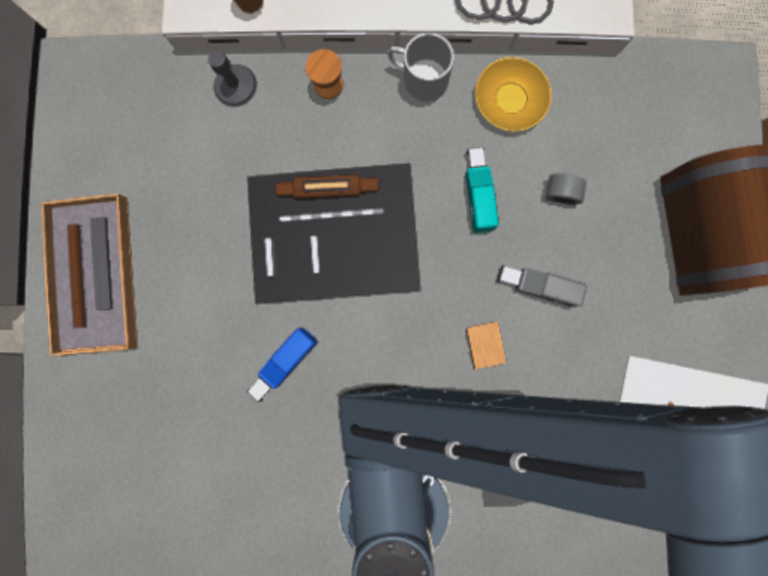

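Scene picture: candidates for the measure are grey with black disc and blade (272,330 in the 1.5x picture), turquoise (250,262 and 342,378), blue (482,260), and the round grey reel (252,400). The grey one with the blade fits. In the top picture it's at (545,285), the board is at (333,233), and the plate (269,257) is towards +y. Next I'll confirm with an enlarged crop.

```bash
python3 - <<'E'
from h import *
p=snap("top")
c=(155,95,250,125); 
save(p,"crop1.png",c,3.2)
print(p["mtx"],p["distortion"])
# board via dark threshold
im=p["img"].astype(int); g=im.max(2)
m=np.zeros(g.shape,np.uint8); m[100:210,155:290]=(g[100:210,155:290]<60)
m=cv2.morphologyEx(m,cv2.MORPH_CLOSE,np.ones((15,15)))
cn=max(cv2.findContours(m,0,2)[0],key=cv2.contourArea)
r=cv2.minAreaRect(cn); b=cv2.boxPoints(r); print(r); print(ray(p,b,0.012).round(4))
print(ray(p,[[363,190]],0.05))
E
```

```text
[[464.84506806   0.         262.75357102]
 [  0.         464.84506806 186.16437204]
 [  0.           0.           1.        ]] [-0.13675163  0.          0.          0.          0.        ]
((210.93809509277344, 156.57080078125), (83.4813461303711, 85.87602233886719), 86.18592071533203)
[[0.6458 0.2884 0.012 ]
 [0.6631 0.0378 0.012 ]
 [0.4211 0.0196 0.012 ]
 [0.4026 0.2666 0.012 ]]
[[ 0.43675797 -0.27916351  0.05      ]]
```

View pics/crop1.png

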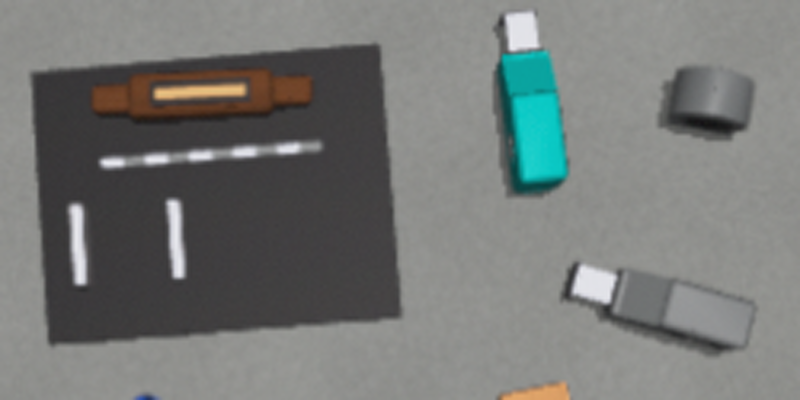

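The crop confirms it: grey case with a steel blade at crop (600–755, 262–350), round reel separately at (712,98). The board corners, plate (78,244) and bar (176,240) are clear. Now I'll fit both poses.

```bash
cat >> h.py <<'E'
from scipy.optimize import least_squares
def pose(v,L):
    c,s=np.cos(v[2]),np.sin(v[2]); L=np.array(L,float)
    return np.c_[v[0]+c*L[:,0]-s*L[:,1], v[1]+s*L[:,0]+c*L[:,1], L[:,2]]
def fit(p,L,uv,v0):
    r=least_squares(lambda v:(proj(p,pose(v,L))-uv).ravel(),v0,loss="soft_l1")
    return r.x, r.fun.reshape(-1,2) if r.fun.size==2*len(L) else r.fun
def tool():
    from scipy.spatial.transform import Rotation as Ro
    s=manip.sense(); return s,Ro.from_quat(s["tool_rot"])
def plan(xyz,yaw):
    "shift in tool axes (m, and /0.5), yaw turn about tool z (deg) so that tool x is at yaw mod 180"
    s,R=tool(); d=R.inv().apply(np.array(xyz)-s["tcp_pos"])
    x=R.as_matrix()[:,0]; cur=np.arctan2(x[1],x[0]); dy=(yaw-cur+np.pi/2)%np.pi-np.pi/2
    print("t",round(s["t"],2),"tcp",np.round(s["tcp_pos"],4),"z",R.as_matrix()[:,2].round(4),"shift/0.5",np.round(d/.5,4),"turn deg (tool z)",round(-np.degrees(dy),2),"share",round(-np.degrees(dy)/360,4),"q6",round(s["q"][5],2),"F",np.round(s["force"],1),"gap",round(s["finger_gap"],3),"grip",np.round(s["gripper_force"],1))
E
cat > poses.py <<'E'
E
python3 - <<'E'
from h import *
p=snap("top")
f=lambda a:np.array(a)/3.2+[155,95]-.35
# board
L=[[160,-125,12],[-160,-125,12],[-160,125,12],[160,125,12],[120,5,48],[120,75,48],[36,5,24],[36,75,24]]
uv=f([[32,72],[380,44],[401,316],[49,344],[75,206],[81,284],[173,201],[180,277]])
b,e=fit(p,np.array(L)/1000,uv,[.53,.15,1.6]); print("board",b.round(4),np.degrees(b[2]),e.round(1).tolist())
# measure: left (y+) is image down
L=[[-60,22,70],[-60,-22,70],[20,22,70],[20,-22,70],[60,22,48],[60,-22,48],[98,16,42],[98,-16,42]]
uv=f([[746,348],[756,300],[660,322],[672,281],[612,306],[622,269],[571,298],[581,263]])
m,e=fit(p,np.array(L)/1000,uv,[.44,-.28,1.3]); print("meas",m.round(4),np.degrees(m[2]),e.round(1).tolist())
plan([m[0],m[1],.13],m[2])
E
```

```text
board [0.5369 0.1213 1.6569] 94.93546853662869 [[-0.4, -0.0], [0.0, -0.3], [0.5, 0.4], [-0.3, 0.3], [0.2, -0.4], [-0.0, -0.1], [0.2, -0.3], [-0.3, 0.3]]
meas [ 0.4345 -0.2935  1.3184] 75.53706867362922 [[0.6, 0.3], [1.3, -0.0], [-0.1, 1.1], [-0.0, -1.5], [-0.4, 2.7], [0.3, -0.9], [-0.5, -0.2], [-0.8, -0.3]]
t 0.8 tcp [ 0.172  -0.6008  0.2012] z [-0. -0. -1.] shift/0.5 [ 0.6739 -0.4466  0.1424] turn deg (tool z) -59.56 share -0.1655 q6 -0.18 F [-0.6  0.2  0.2] gap 1.0 grip 0.0
```

Emit:
{"api": "servo_tool", "payload": {
  "commands": [0.056, -0.037, 0.003, 0, 0, 0, 1, 0.056, -0.037, 0.003, 0, 0, 0, 1, 0.056, -0.037, 0.003, 0, 0, 0, 1, 0.056, -0.037, 0.003, 0, 0, 0, 1, 0.056, -0.037, 0.003, 0, 0, 0, 1, 0.056, -0.037, 0.003, 0, 0, 0, 1, 0.056, -0.037, 0.003, 0, 0, 0, 1, 0.056, -0.037, 0.003, 0, 0, 0, 1, 0.056, -0.037, 0.003, 0, 0, 0, 1, 0.056, -0.037, 0.003, 0, 0, 0, 1, 0.056, -0.037, 0.003, 0, 0, 0, 1, 0.056, -0.037, 0.003, 0, 0, 0, 1],
  "force": 60
}}

```text
t: 1.8
tcp_pos: [0.4349, -0.2937, 0.1834]
tool_rot: [0.99, 0.139, 0.0, 0.0]
force: [-0.8, -0.3, 1.0]
finger_gap: 1.001
gripper_force: 0.0
```

Emit:
{"api": "servo_tool", "payload": {
  "commands": [0, 0, 0, 0, 0, -0.0184, 1, 0, 0, 0, 0, 0, -0.0184, 1, 0, 0, 0, 0, 0, -0.0184, 1, 0, 0, 0, 0, 0, -0.0184, 1, 0, 0, 0, 0, 0, -0.0184, 1, 0, 0, 0, 0, 0, -0.0184, 1, 0, 0, 0, 0, 0, -0.0184, 1, 0, 0, 0, 0, 0, -0.0184, 1, 0, 0, 0, 0, 0, -0.0184, 1, 0, 0, 0, 0, 0, 0, 1]
}}

```text
t: 2.63
tcp_pos: [0.434, -0.295, 0.1833]
tool_rot: [0.79, 0.614, 0.0, 0.0]
force: [-0.9, -0.1, 0.1]
finger_gap: 1.003
gripper_force: 0.0
```

```bash
python3 - <<'E'
from h import *
plan([.4345,-.2935,.13],1.3184)
p=snap("wrist"); 
for d in manip.silhouettes(p,"measure_mid")[:2]: print(d["box"],d["conf"])
for d in manip.look_for(p,"hook")[:2]: print(d["box"],d["conf"])
L=np.array([[-60,22,70],[-60,-22,70],[20,22,70],[20,-22,70],[60,22,48],[60,-22,48],[98,16,42],[98,-16,42]])/1000
uv=proj(p,pose([.4345,-.2935,1.3184],L)); print(uv.round(0).tolist())
for a in uv: cv2.circle(p["img"],tuple(int(x) for x in a),2,(255,0,0),-1)
save(p,"w1.png",None,1.5)
E
```

```text
t 2.63 tcp [ 0.434  -0.295   0.1833] z [ 2.e-04 -2.e-04 -1.e+00] shift/0.5 [3.200e-03 1.000e-04 1.067e-01] turn deg (tool z) 0.16 share 0.0004 q6 -0.56 F [-0.9 -0.1  0.1] gap 1.003 grip 0.0
[238.5, 73.3, 42.8, 162.7] 0.9
[13.7, 152.8, 90.2, 150.0] 0.81
[11.6, 153.4, 46.8, 43.7] 0.57
[[239.0, 236.0], [283.0, 236.0], [238.0, 157.0], [285.0, 157.0], [239.0, 112.0], [284.0, 113.0], [245.0, 72.0], [278.0, 72.0]]
```

View pics/w1.png

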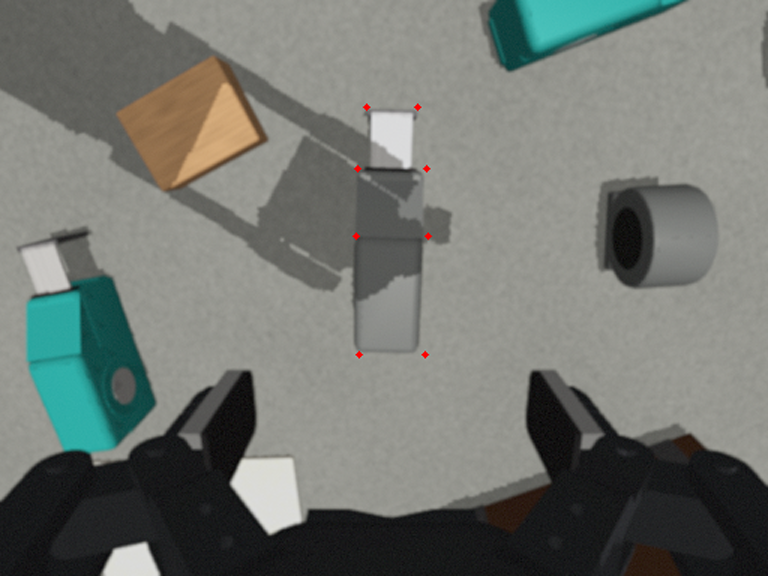

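The wrist picture shows the grey case at x 356–422, y 170–351, with the hook at (392,111). The predicted points are only a few mm off.

```bash
python3 - <<'E'
from h import *
p=snap("wrist")
L=np.array([[-60,22,70],[-60,-22,70],[20,22,70],[20,-22,70],[60,22,48],[60,-22,48],[98,16,42],[98,-16,42]])/1000
uv=np.array([[355,351],[418,351],[355,237],[422,238],[357,170],[423,170],[369,110],[414,110]])/1.5
m,e=fit(p,L,uv,[.4345,-.2935,1.3184]); print("meas",m.round(4),np.degrees(m[2]),e.round(1).tolist())
plan([m[0],m[1],.02],m[2])
E
```

```text
meas [ 0.4318 -0.2936  1.2976] 74.34837009924038 [[-0.7, 2.5], [0.9, 3.3], [-1.1, -0.2], [1.4, -0.1], [-0.8, -0.4], [0.6, 0.5], [-2.1, -1.2], [1.4, -0.6]]
t 2.83 tcp [ 0.434  -0.295   0.1833] z [ 1.e-04 -1.e-04 -1.e+00] shift/0.5 [ 0.0016 -0.005   0.3265] turn deg (tool z) 1.12 share 0.0031 q6 -0.56 F [-0.1  0.7  0.2] gap 1.001 grip 0.0
```

Emit:
{"api": "servo_tool", "payload": {
  "commands": [0.0016, -0.005, 0.05, 0, 0, 0.003, 1, 0, 0, 0.055, 0, 0, 0, 1, 0, 0, 0.055, 0, 0, 0, 1, 0, 0, 0.055, 0, 0, 0, 1, 0, 0, 0.055, 0, 0, 0, 1, 0, 0, 0.055, 0, 0, 0, 1, 0, 0, 0, 0, 0, 0, 1],
  "force": 60
}}

```text
t: 3.42
tcp_pos: [0.4292, -0.2911, 0.0164]
tool_rot: [0.796, 0.605, -0.001, -0.005]
force: [-0.4, 0.4, 0.1]
finger_gap: 1.0
gripper_force: 0.0
```

Emit:
{"api": "servo_tool", "payload": {
  "commands": [0, 0, 0, 0, 0, 0, -1, 0, 0, 0, 0, 0, 0, -1, 0, 0, 0, 0, 0, 0, -1, 0, 0, 0, 0, 0, 0, -1, 0, 0, 0, 0, 0, 0, -1, 0, 0, 0, 0, 0, 0, -1, 0, 0, 0, 0, 0, 0, -1, 0, 0, 0, 0, 0, 0, -1, 0, 0, 0, 0, 0, 0, -1, 0, 0, 0, 0, 0, 0, -1]
}}

```text
t: 4.25
tcp_pos: [0.4326, -0.2945, 0.0228]
tool_rot: [0.796, 0.605, 0.0, 0.002]
force: [-1.5, -0.7, 6.8]
finger_gap: 0.498
gripper_force: 62.3
```

```bash
python3 - <<'E'
from h import *
plan([.4318,-.2936,.12],1.2976)
b=[.5369,.1213,1.6569]
print(pose(b,[[.045,.04,0],[-.034,.04,0],[.045,.04,0]]))
p=snap("wrist")
# where hook should be: print for later
L=np.array([[-60,22,70],[20,22,70],[20,-22,70],[60,22,48],[60,-22,48],[98,16,42],[98,-16,42]])/1000
print(proj(p,pose([.4318,-.2936,1.2976],L)).round().tolist())
save(p,"w2.png")
E
```

```text
t 4.25 tcp [ 0.4326 -0.2945  0.0228] z [ 0.0025 -0.0028 -1.    ] shift/0.5 [ 0.001  -0.0014 -0.1943] turn deg (tool z) 0.16 share 0.0004 q6 -0.54 F [-1.5 -0.7  6.8] gap 0.498 grip 62.3
[[0.49317831 0.1626934  0.        ]
 [0.49997209 0.08398606 0.        ]
 [0.49317831 0.1626934  0.        ]]
[[218.0, 366.0], [210.0, 222.0], [311.0, 222.0], [214.0, 125.0], [308.0, 125.0], [226.0, 40.0], [296.0, 40.0]]
```

View pics/w2.png

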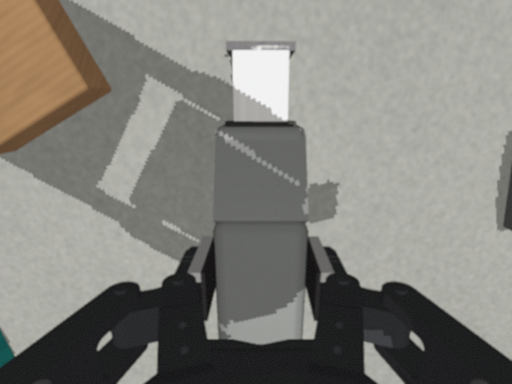

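The grip is good: case centred between the pads, hook at (261,45), as predicted. Next: lift and carry.

Emit:
{"api": "servo_tool", "payload": {
  "commands": [0, 0, -0.02, 0, 0, 0, -1, 0, 0, -0.04, 0, 0, 0, -1, 0, 0, -0.05, 0, 0, 0, -1, 0, 0, -0.05, 0, 0, 0, -1, 0, 0, -0.03, 0, 0, 0, -1, 0, 0, 0, 0, 0, 0, -1],
  "force": 80
}}

```text
t: 4.8
tcp_pos: [0.4334, -0.295, 0.1194]
tool_rot: [0.796, 0.605, 0.0, 0.004]
force: [-0.5, -0.2, -5.2]
finger_gap: 0.495
gripper_force: 83.9
```

Emit:
{"api": "servo_tool", "payload": {
  "commands": [0.03, -0.0043, 0, 0, 0, 0, -1, 0.05, -0.0071, 0, 0, 0, 0, -1, 0.07, -0.01, 0, 0, 0, 0, -1, 0.07, -0.01, 0, 0, 0, 0, -1, 0.07, -0.01, 0, 0, 0, 0, -1, 0.07, -0.01, 0, 0, 0, 0, -1, 0.07, -0.01, 0, 0, 0, 0, -1, 0.07, -0.01, 0, 0, 0, 0, -1, 0.07, -0.01, 0, 0, 0, 0, -1, 0.07, -0.01, 0, 0, 0, 0, -1, 0.07, -0.01, 0, 0, 0, 0, -1, 0.07, -0.01, 0, 0, 0, 0, -1]
}}

```text
t: 5.8
tcp_pos: [0.4801, 0.0995, 0.1145]
tool_rot: [0.796, 0.605, -0.001, -0.001]
force: [1.6, -0.8, -4.9]
finger_gap: 0.494
gripper_force: 83.7
```

Emit:
{"api": "servo_tool", "payload": {
  "commands": [0.07, -0.01, 0, 0, 0, 0, -1, 0.04, -0.0057, 0, 0, 0, 0, -1, 0.023, -0.0033, 0, 0, 0, 0, -1, 0, 0, 0, 0, 0, -0.0114, -1, 0, 0, 0, 0, 0, -0.0114, -1, 0, 0, 0, 0, 0, -0.0114, -1, 0, 0, 0, 0, 0, -0.0114, -1, 0, 0, 0, 0, 0, -0.0116, -1, 0, 0, 0, 0, 0, 0, -1, 0, 0, 0, 0, 0, 0, -1]
}}

```text
t: 6.63
tcp_pos: [0.4897, 0.1633, 0.1149]
tool_rot: [0.676, 0.737, -0.001, -0.001]
force: [-0.7, 0.3, -5.0]
finger_gap: 0.494
gripper_force: 83.7
```

```bash
python3 - <<'E'
from h import *
b=[.5369,.1213,1.6569]
t=pose(b,[[.045,.04,0.08]])[0]; plan(t,b[2])
p=snap("wrist")
s,R=tool(); x=R.as_matrix()[:,0]; v=[*s["tcp_pos"][:2],np.arctan2(x[1],x[0])]; print(v)
u=s["tcp_pos"][2]-.0228
L=np.array([[20,22,70],[20,-22,70],[60,22,48],[60,-22,48],[98,16,42],[98,-16,42]])/1000+[0,0,u]
A=proj(p,pose(v,L)); 
L=[[160,-125,12],[160,125,12],[125,5,48],[125,75,48],[115,5,48],[115,75,48],[31,5,24],[31,75,24]]
B=proj(p,pose(b,np.array(L)/1000)); print(A.round().tolist(),B.round().tolist())
im=p["img"]=p["img"].copy()
for Q,c in ((A,(255,0,0)),(B,(0,255,0))):
    for a in Q: cv2.circle(im,tuple(int(x) for x in a),2,c,-1)
save(p,"w3.png",None,1.5)
E
```

```text
t 6.63 tcp [0.4897 0.1633 0.1149] z [-2.4e-03 -4.0e-04 -1.0e+00] shift/0.5 [-0.0018  0.007   0.0698] turn deg (tool z) 0.03 share 0.0001 q6 0.02 F [-0.7  0.3 -5. ] gap 0.494 grip 83.7
[np.float64(0.48994136389092324), np.float64(0.16338468976737208), np.float64(1.657589306209983)]
[[214.0, 225.0], [315.0, 225.0], [217.0, 128.0], [311.0, 127.0], [229.0, 42.0], [299.0, 42.0]] [[462.0, 52.0], [164.0, 50.0], [315.0, 92.0], [220.0, 92.0], [314.0, 106.0], [220.0, 106.0], [305.0, 202.0], [227.0, 202.0]]
```

View pics/w3.png

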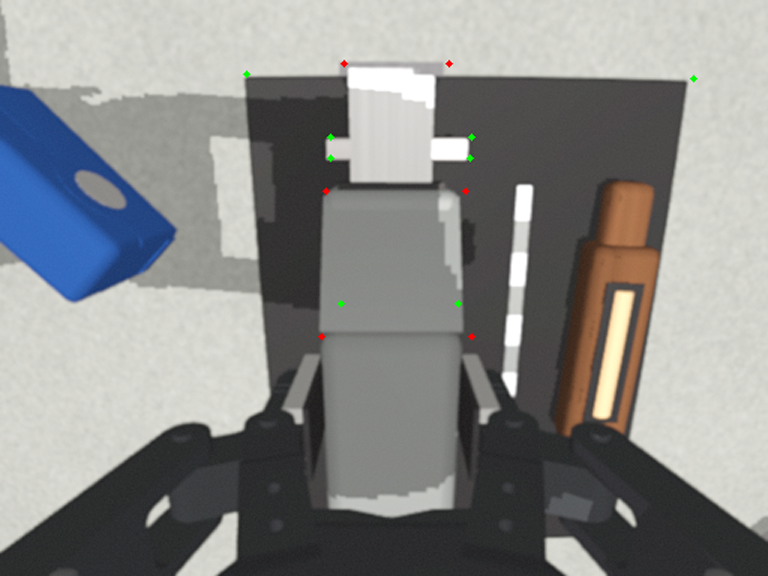

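The picture matches the model: lip at (392,70), beyond the plate at (400,149), and bar hidden under the case. I'll correct y, then lower.

Emit:
{"api": "servo_tool", "payload": {
  "commands": [0, 0.007, 0, 0, 0, 0, -1, 0, 0, 0.02, 0, 0, 0, -1, 0, 0, 0.03, 0, 0, 0, -1, 0, 0, 0.03, 0, 0, 0, -1, 0, 0, 0.03, 0, 0, 0, -1, 0, 0, 0.014, 0, 0, 0, -1, 0, 0, 0, 0, 0, 0, -1, 0, 0, 0, 0, 0, 0, -1]
}}

```text
t: 7.35
tcp_pos: [0.4942, 0.1641, 0.0532]
tool_rot: [0.675, 0.738, -0.0, -0.0]
force: [-0.8, 0.5, -4.5]
finger_gap: 0.492
gripper_force: 83.6
```

```bash
python3 - <<'E'
from h import *
b=[.5369,.1213,1.6569]
plan(pose(b,[[-.036,.04,0.0528]])[0],b[2])
p=snap("wrist"); save(p,"w4.png",(150,0,220,240),2.4)
E
```

```text
t 7.35 tcp [0.4942 0.1641 0.0532] z [-9.e-04 -1.e-04 -1.e+00] shift/0.5 [-0.1645 -0.0027  0.0009] turn deg (tool z) 0.15 share 0.0004 q6 0.02 F [-0.8  0.5 -4.5] gap 0.492 grip 83.6
```

View pics/w4.png

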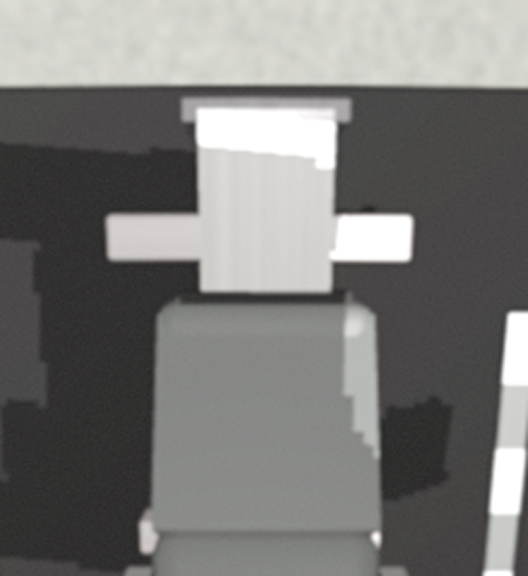

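The lip (265,108) is beyond the plate (y 215–262) and centred on it. Now draw back.

Emit:
{"api": "servo_tool", "payload": {
  "commands": [-0.01, 0, 0, 0, 0, 0, -1, -0.018, 0, 0, 0, 0, 0, -1, -0.02, -0.001, 0, 0, 0, 0, -1, -0.02, -0.001, 0, 0, 0, 0, -1, -0.02, 0, 0, 0, 0, 0, -1, -0.02, 0, 0, 0, 0, 0, -1, -0.02, 0, 0, 0, 0, 0, -1, -0.02, 0, 0, 0, 0, 0, -1, -0.015, 0, 0, 0, 0, 0, -1, -0.005, 0, 0, 0, 0, 0, -1, 0, 0, 0, 0, 0, 0, -1, 0, 0, 0, 0, 0, 0, -1]
}}

```text
t: 8.4
tcp_pos: [0.5007, 0.0803, 0.0537]
tool_rot: [0.675, 0.738, 0.0, -0.0]
force: [1.3, 3.4, -4.7]
finger_gap: 0.493
gripper_force: 83.7
```

```bash
python3 - <<'E'
from h import *
b=[.5369,.1213,1.6569]
plan(pose(b,[[-.036,.04,0.0348]])[0],b[2])
p=snap("wrist"); save(p,"w5.png",(100,0,320,240),2.4)
E
```

```text
t 8.4 tcp [0.5007 0.0803 0.0537] z [-3.e-04  3.e-04 -1.e+00] shift/0.5 [ 0.0034 -0.0008  0.0378] turn deg (tool z) 0.13 share 0.0004 q6 -0.15 F [ 1.3  3.4 -4.7] gap 0.493 grip 83.7
```

View pics/w5.png

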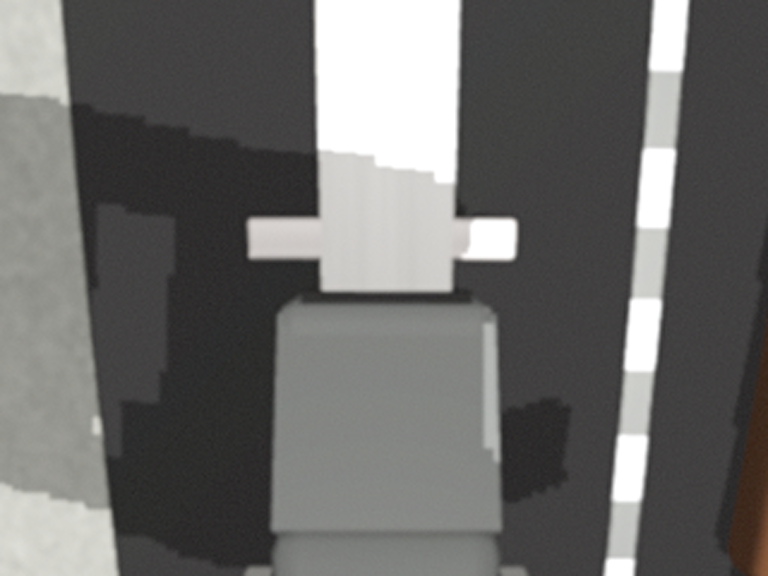

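The blade is drawn out over the bar (382,238), the case is behind it, and the spring pulls 3.4 N. Lower.

Emit:
{"api": "servo_tool", "payload": {
  "commands": [0, 0, 0.01, 0, 0, 0, -1, 0, 0, 0.01, 0, 0, 0, -1, 0, 0, 0.008, 0, 0, 0, -1, 0, 0, 0.006, 0, 0, 0, -1, 0, 0, 0.003, 0, 0, 0, -1, 0, 0, 0, 0, 0, 0, -1, 0, 0, 0, 0, 0, 0, -1]
}}

```text
t: 9.03
tcp_pos: [0.4994, 0.0813, 0.0352]
tool_rot: [0.675, 0.738, -0.001, -0.001]
force: [-2.3, 6.7, 1.7]
finger_gap: 0.494
gripper_force: 84.4
```

Contact at the expected height. Release and withdraw.

Emit:
{"api": "servo_tool", "payload": {
  "commands": [0, 0, 0, 0, 0, 0, -0.1, 0, 0, 0, 0, 0, 0, 0.1, 0, 0, 0, 0, 0, 0, 0.3, 0, 0, 0, 0, 0, 0, 0.5, 0, 0, 0, 0, 0, 0, 0.8, 0, 0, 0, 0, 0, 0, 1, 0, 0, 0, 0, 0, 0, 1, 0, 0, 0, 0, 0, 0, 1, 0, 0, 0, 0, 0, 0, 1]
}}

```text
t: 9.78
tcp_pos: [0.5008, 0.0802, 0.0352]
tool_rot: [0.675, 0.738, -0.0, 0.0]
force: [0.5, 1.1, -0.2]
finger_gap: 0.999
gripper_force: 0.0
```

Emit:
{"api": "servo_tool", "payload": {
  "commands": [0, 0, -0.02, 0, 0, 0, 1, 0, 0, -0.04, 0, 0, 0, 1, 0, 0, -0.06, 0, 0, 0, 1, 0, 0, -0.06, 0, 0, 0, 1, 0, 0, -0.06, 0, 0, 0, 1, 0, 0, -0.06, 0, 0, 0, 1, 0, 0, -0.05, 0, 0, 0, 1, 0, 0, -0.02, 0, 0, 0, 1, 0, 0, 0, 0, 0, 0, 1, 0, 0, 0, 0, 0, 0, 1]
}}

```text
t: 10.62
tcp_pos: [0.5007, 0.0804, 0.221]
tool_rot: [0.675, 0.738, 0.0, 0.001]
force: [0.2, 0.3, -0.6]
finger_gap: 1.002
gripper_force: 0.0
```

```bash
python3 - <<'E'
from h import *
p=snap("wrist"); s=manip.sense(); print(s["t"],s["tcp_pos"],s["force"])
b=[.5369,.1213,1.6569]
L=np.array([[-89,62,82],[-89,18,82],[-9,62,82],[-9,18,82],[31,62,60],[31,18,60],[129,56,54],[129,24,54],[31,75,24],[31,5,24]])/1000
p["img"]=p["img"].copy()
for a in proj(p,pose(b,L)): cv2.circle(p["img"],tuple(int(x) for x in a),2,(255,0,0),-1)
save(p,"w6.png",None,1.5)
E
```

```text
10.6667 [0.49998976 0.08038856 0.21999232] [-0.05038966 -0.4826219  -0.57073752]
```

View pics/w6.png

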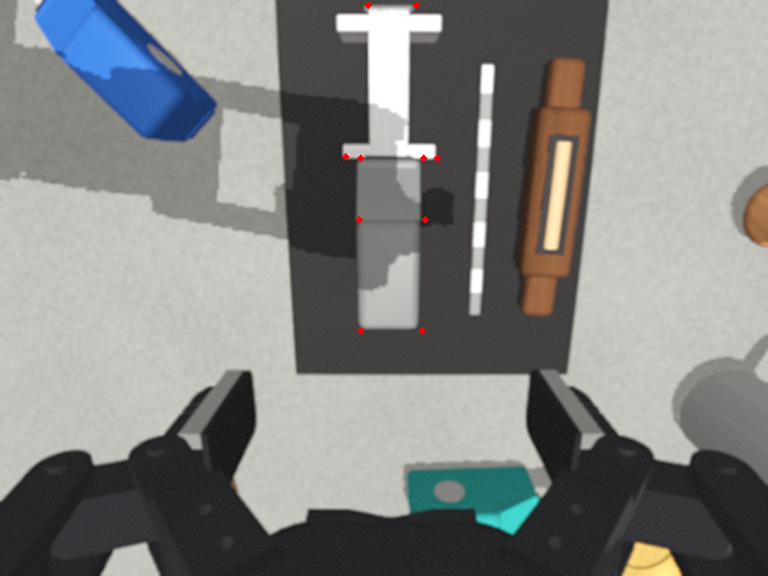

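The case (390,245) sits flat against the bar (389,152). The blade is drawn and hooked behind the plate (389,22), and the shuttle is untouched. I'll hand it in.

```bash
python3 -c "
from station import manip; print(manip.sign_off())"
```

```text
the job is handed in; nothing more can be done
None
```

The tape measure is hooked over the far side of the end plate, its case is flat on the board against the catch bar with the blade held out, the shuttle was not touched, and I handed the job in at about 10.7 s.

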